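# Latch the upright equipment case

## Task

The black equipment case standing upright on the bench has its lid ajar and the draw latch on its top open. Hook the latch's wire loop under the keeper's hook on the lid, swing the lever back over centre so that it draws the lid in, then press the lever down onto its rubber buffer just until the spring catch jumps over the lever's end: 15 to 20 N on the middle of the lever does it, and more than 20 N on the buffer itself would crush it. Leave the other things on the bench where they are.

Things in the scene. Friction and masses are not known exactly. Their poses are not given: they have to be found in the camera images.
- case: Black case with aluminium edges standing upright, loaded, immovable: 300 mm wide (y), 200 tall, x from -75 (back of the body) to +70 (front of the lid). Origin: on the table under it; x points from body to lid, z up. The seam crosses the flat top at x = +25. Heights below are above that top (z = 200). Two 8 mm high handle brackets on it at x -73 to -57, y +-55.
- latch_base: Base of the latch, 76 x 34 mm, on the body side. Origin: on the case's top under the pivot (case x = +12, y = 0); axes as the case's. Under the lever's end, a slotted bracket set by hand carries rubber buffer and catch together; its height differs by up to 6 mm up or down from the nominal figures and is not measured. The top is bare 45 mm either side.
- lid: Lid half of the case, 45 mm deep, hinged along the foot of the seam. Origin on that hinge, 6 mm above the table, case x = +25; axes as the case's when shut.
- lid_gap (a joint): Angle of the lid, rad; 0 = halves touching. A stiff gasket holds it ajar at about 0.025 (5 mm at the top) and resists drawing in with 11 N per mm at the latch. Latched, it reads 0.006 to 0.012.
- keeper (a point): Seat of the keeper, a steel hook on the lid: where the middle of the loop's bar lies when hooked, 14 mm above the top; axes as the lid's (+x away from the latch). A 24 mm wide upright tooth has its face at x = -2.25 mm; a lip from its head reaches over the seat to x = +3.75, its underside at z = +4.5, top +7.5 mm. The plate under the seat is 30 mm wide; its top is at z = -8 mm.
- lever: Steel lever, 20 mm wide (y), 4 mm thick, 54 mm from pivot to its end. Origin on its pivot, 16 mm above the top. The plate runs along the lever's own -x (own z -3 to +1 mm); own +z is its outer face, up when closed. Rivet friction (0.03 N m) holds it where it is left.
- lever_turn (a joint): Lever angle, rad: 0 = flat, pointing to the case's back (touching the buffer if set to nominal); 1.57 = upright; up to 2.5 leaning to the lid. With the loop hooked it takes load below about 1.3, resisting with up to 7 N at the pad, passes centre near 0.3, then pulls itself down to the catch's nose (0.03 to 0.27), where it needs a push. Caught, it reads -0.15 to 0.1.
- lever_pad (a point): Point on the middle of the lever's outer face, 36 mm from the pivot: the place to push and press. Axes as the lever's (own +z out of the face).
- loop: Loop of 4.5 mm steel wire, 37.5 mm wide outside (y), 28.5 inside. Origin on its hinge on the lever, 14 mm from the lever's pivot (lever frame x -13.4, z -4.1). It straddles the lever and can swing past it over its end; light friction (0.009 N m) holds it where it is left. It starts roughly upright.
- loop_bar (a point): Middle of the loop's cross-bar, which runs along y, 52.5 mm from the loop's hinge. Pinched from above across the loop's width at the bar, the loop turns between the fingers and the lever follows. To hook it, bring the bar down beyond the keeper's lip (bar's middle at least 9 mm on the seat's +x side), then draw it back in -x under the lip until it bites.
- catch_slide (a joint): Spring catch, m: 0 = forward (over the closed lever's end), up to 0.006 pushed back. The lever's end drives it back 3 mm in passing its slanted nose (8 to 10 N at the pad); it springs forward once the lever is pressed 1.2 mm into the buffer, which gives 1 mm per 12 N (52 mm from the pivot, nominal top 13 mm up): some 15 to 20 N at the pad. Its head is 51 to 61 mm from the pivot, 27 mm up.
- spray_can: Spray can, 66 mm across, 185 mm tall, beside the case; leave alone. Origin: its underside.
- small_carton: Cardboard carton 100 x 130 x 70 mm beside the case; leave alone. Origin: its underside.
- tape_roll: Roll of tape, 104 mm across, 48 mm high, in front of the lid; leave alone. Origin: its underside.
- screwdriver: Screwdriver lying behind the case; leave alone. Origin: its underside.
- spanner: Spanner lying in front of the lid; leave alone. Origin: its underside.
- screw_jar: Jar, 60 mm across, 85 mm tall, behind the case; leave alone. Origin: its underside.
- padlock: Brass padlock lying behind the case, about 60 x 42 x 22 mm; leave alone. Origin: its underside.

How it is judged:
By the outcome, as a careful person would: the job done as asked, in the order asked, and still so for the second after the job is handed in, with the robot touching nothing.
It also fails if it takes over 51 s, if anything falls off the work surface, if the arm or the gripper's body presses on something with over 40 N, if the wrist force passes 120 N, or if a joint passes its speed limit or range.

## Robot

A 6-joint arm with a two-finger parallel gripper is mounted at the origin on the work surface. World frame = base frame: x ahead of the robot, y to its left, z up, the work surface at z = 0. Lengths are in mm, angles in rad, forces in N, time in s.
With the tool pointing down it reaches from about 325 to 900 mm from the base axis. Payload 6.1 kg.
Tool frame: the origin (TCP) lies at the very end of the fingers, on their centre line; the grasp point (between the pads) lies 19 mm behind it; z points along the fingers, x is the direction in which the jaws open and shut, and the axes are right-handed (so a half turn about z gives the same grasp; the last joint's range is limited). The gripper opens to 87 mm and grips with 3 to 60 N. Pads are 19 mm wide; open, the fingers measure 117 mm over their backs; the gripper's body (75 mm by 190 mm) begins 51 mm behind the grasp point.
Start: joints at [-1.326, 0.22, 1.526, -0, 1.395, -0.126], TCP at [226.468, -582.519, 222.538] pointing down, gripper open.
Joint ranges: [-2.98, 2.98], [-0.91, 2.08], [0.09, 2.57], [-1.24, 4.39], [0.2, 2.65], [-2.68, 2.68]. Speed limits (rad/s): [2.57, 2.57, 3.01, 3.14, 3.14, 3.14].

## Interface

Orientations are given as a unit quaternion [w, x, y, z].
In Python, from plant import bot gives the robot as it stands.
- The arm moves only by the tool jog_arm, never from a script. Its argument "steps" is a list that holds one entry, the list of rows, each a list of 6 numbers: the shift along the tool's x, y, z in units of 40 mm (1.0 is 40 mm), then the turn, a rotation vector about the tool's x, y, z in units of 8 degrees (1.0 is 8 degrees). In form: [[[dx, dy, dz, wx, wy, wz], ...]]. A call has 1 to 5 rows; each row shifts and turns the pose as measured when the row begins, along the tool's axes as they then stand; what a row does not reach is not made up. A row lasts 1/10 s, in which the tool goes at most 50 mm and 8.59 degrees, less where a joint would pass 70% of its speed; a pose out of reach is approached as far as the arm can. A call is refused whole if a number of a shift passes 1 or a number of a turn 1, either way. A call with a gripper value outside its range is refused whole. "claw" is the opening, from -1 (shut) to 1 (fully open), set as the call begins (left out, the last holds). The fingers move at their own pace and stop on an object; "force" is the grip in N (left out, the last holds). Time passes only in rows, so rows that do not move let the fingers close. It gives the time, the measured TCP pose, the force and the opening at its end, in the units of the state.
- bot.get_state(): the state, without advancing time (a new reading comes with each control period).
- bot.snapshot(name): name is "side" or "top" or "wrist"; returns a dict with "frame" (420x560x3 uint8, blue, green, red), "fovy" (degrees; the focal length in pixels is half the picture's height over the tangent of half this angle, whatever the lens; pixels are square), "cx", "cy" (the principal point, pixels), "R" (3x3) and "t" (3): a world point X has camera coordinates R X + t; the wrist camera has in their place "hand_eye" (4x4, takes a point from camera to tool coordinates, whose origin is the TCP and whose axes are the tool frame's). Camera axes: x right, y down, z forward; pixel columns grow to the right and rows downward; lengths in mm; the calibration is good to about 2 mm. A picture is of the moment at which its call begins: read the wrist's pose just before it. There is no depth.
- bot.sign_off(): hands the job in, once; it reports no verdict.
The state is a dict: "time": time; "joints": joint angles; "dq": joint speeds; "joint_torque": joint torques, N m; "eef_pos": TCP position; "orientation": TCP orientation; "wrist_force": force on the tool from outside, world axes, zero at the start; "moment": the same for the moment, N m; "grip_width": finger opening in mm.
Only numpy, scipy, OpenCV 4.12 (cv2) and the standard library are available. Lean on these libraries where they do the work, as an engineer would, in place of code of your own. Each camera call takes 0.05 s, during which the arm holds its last target. There are 200 camera calls.

## Working session

There is one attempt and no reset: what is moved stays moved. The work goes in short steps, Python scripts to look and compute and a tool call to move; the robot and the scene stay as the last step left them, time stands still between calls to the robot, and variables do not carry over. Pictures are saved under pics/ and viewed, about 8 in all and at most 12, crops included, and the job is handed in when it is done.

Besides the shell and the picture viewer there is one more tool, called as a command line: name --argument value ..., lists and objects as JSON in quotes. jog_arm: Moves the arm, as the interface text tells. Its arguments: {"type":"object","properties":{"steps":{"type":"array","items":{"type":"array","items":{"type":"array","items":{"type":"number"}}}},"claw":{"type":"number"},"force":{"type":"number"}},"required":["steps"]}

```bash
ls; mkdir -p pics; cat > h.py <<'E'
import numpy as np, cv2
from plant import bot
from scipy.spatial.transform import Rotation as Rn
def Rq(q): return Rn.from_quat([q[1],q[2],q[3],q[0]]).as_matrix()
def cam(name):
    s=bot.get_state(); c=bot.snapshot(name); f=210/np.tan(np.radians(c["fovy"])/2)
    if name=="wrist":
        H=np.array(c["hand_eye"]); R=Rq(s["orientation"]); 
        Rc=R@H[:3,:3]; o=R@H[:3,3]+np.array(s["eef_pos"]); c["R"]=Rc.T; c["t"]=-Rc.T@o
    c["R"]=np.array(c["R"]);c["t"]=np.array(c["t"]);c["f"]=f
    return c
def proj(c,X):
    p=(c["R"]@np.atleast_2d(X).T).T+c["t"]; return np.c_[c["f"]*p[:,0]/p[:,2]+c["cx"],c["f"]*p[:,1]/p[:,2]+c["cy"]]
def ray(c,u,v):
    d=c["R"].T@np.array([(u-c["cx"])/c["f"],(v-c["cy"])/c["f"],1]); return -c["R"].T@c["t"],d
def atz(c,u,v,z):
    o,d=ray(c,u,v); return o+d*(z-o[2])/d[2]
E
python3 - <<'E'
from h import *
s=bot.get_state();print(s)
a=cam("side");b=cam("top")
for n,c in(("side",a),("top",b)):
    cv2.imwrite(f"pics/{n}0.png",c["frame"]); print(n,c["fovy"],c["cx"],c["cy"],-c["R"].T@c["t"],c["R"])
E
```

```text
pics
{'time': 0.0, 'joints': array([-1.32606495e+00,  2.21227271e-01,  1.52759288e+00, -3.70728084e-05,
        1.39468587e+00, -1.26102466e-01]), 'dq': array([-5.58876506e-04, -3.41369677e-05, -3.29918647e-05,  2.40756129e-04,
       -1.01796705e-03,  3.06720693e-04]), 'joint_torque': array([-1.15016115e-03, -4.94604456e+01, -3.87387156e+01,  6.98369136e-02,
        5.71488880e-02, -1.52439479e-04]), 'eef_pos': array([ 226.3298562 , -581.92646582,  221.44618906]), 'orientation': array([-6.21542608e-04,  8.25347671e-01, -5.64624039e-01, -7.27504597e-04]), 'wrist_force': array([ 0.02684809, -0.22295368,  0.07990263]), 'moment': array([ 0.03471171, -0.02639542,  0.01721407]), 'grip_width': 86.8753888230921}
side 52.27455584277988 281.3393505247313 215.05568854686513 [915.74672324 640.19591223 981.79358631] [[-0.8704141   0.49206953  0.01571226]
 [ 0.3613578   0.66022434 -0.65842567]
 [-0.33436483 -0.56742524 -0.75248174]]
top 42.601832474765786 276.58931957060247 200.69688827698235 [ 277.29228176   35.16887711 1451.6415643 ] [[ 0.0152389  -0.9998457   0.00873746]
 [-0.98128499 -0.01663247 -0.19184144]
 [ 0.19195716 -0.00565048 -0.98138704]]
```

View pics/side0.png

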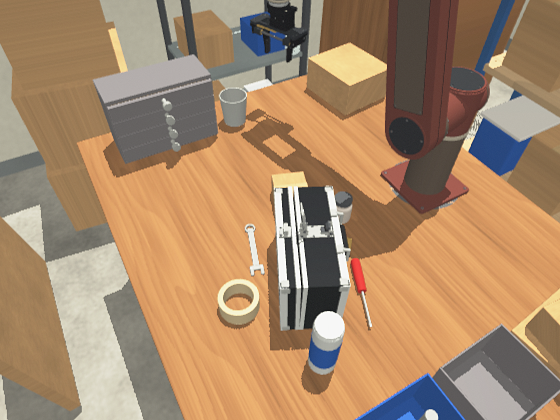

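View pics/top0.png

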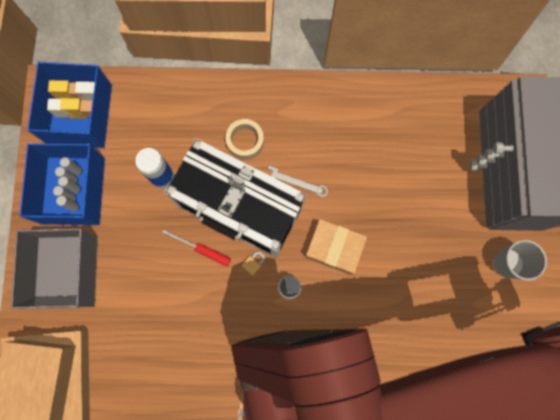

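The side view shows the case around (310,250), with the latch at (310,230). In the top view its top corners are near (197,145), (303,190), (275,250) and (170,190), with the latch at (235,195). I'll zoom in on both.

```bash
python3 - <<'E'
from h import *
a=cv2.imread("pics/side0.png")[170:340,260:365]; b=cv2.imread("pics/top0.png")[130:262,155:315]
c=cam("top")
for u,v in((197,145),(303,190),(275,250),(170,190),(235,195)): print(atz(c,u,v,200).round(1))
A=cv2.resize(a,None,fx=3.5,fy=3.5,interpolation=2);B=cv2.resize(b,None,fx=2.6,fy=2.6,interpolation=2)
im=np.zeros((600,800,3),np.uint8);im[:A.shape[0],:A.shape[1]]=A[:600];im[:B.shape[0],370:370+B.shape[1]]=B
cv2.imwrite("pics/z0.png",im);print(A.shape,B.shape)
E
```

```text
[655.8 222.1 200. ]
[549.1 -34.4 200. ]
[405.2  29.9 200. ]
[543.7 281.3 200. ]
[534.2 126.8 200. ]
(595, 368, 3) (343, 416, 3)
```

View pics/z0.png

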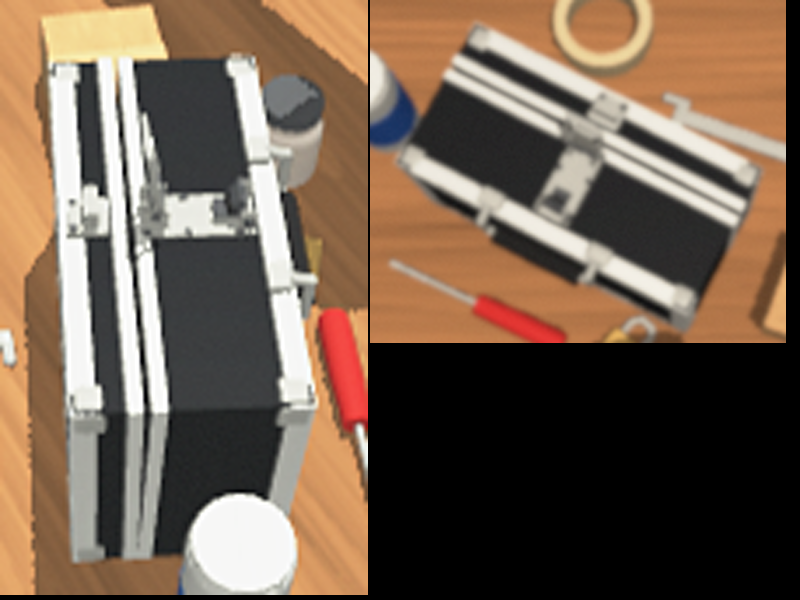

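```bash
python3 - <<'E'
from h import *
from scipy.optimize import least_squares
a=cam("side");b=cam("top")
L=np.array([[74.5,150,200],[74.5,-150,200],[-75,-150,200],[-75,150,200]])
B=np.array([(478,26),(760,172),(688,325),(400,160)])/2.6-np.array([370,0])/2.6+[155,130]
A=np.array([(72,408),(50,63),(256,58),(316,403)])/3.5+[260,170]
def W(p,L): 
    c,s=np.cos(p[2]),np.sin(p[2]); return np.c_[p[0]+c*L[:,0]-s*L[:,1],p[1]+s*L[:,0]+c*L[:,1],L[:,2]]
f=lambda p:np.r_[(proj(a,W(p,L))-A).ravel(),(proj(b,W(p,L))-B).ravel()]
r=least_squares(f,[530,120,-0.4+0.8],loss='soft_l1');print(r.x,np.degrees(r.x[2]),r.fun.round(1))
p=r.x
print("keeper",W(p,np.array([[45,0,214],[12,0,216],[12-36,0,217]])))
E
```

```text
[535.52009673 125.3456707  -19.32125857] -1107.0265708567163 [-0.5  0.2  1.  -1.6 -0.2 -1.2 -0.1 -0.3 -0.5 -0.7  1.2  0.2 -0.6 -3.
 -1.7  1.2]
keeper [[575.60591181 104.89750626 214.        ]
 [546.20964742 119.89282685 216.        ]
 [514.14099535 136.2513584  217.        ]]
```

```bash
cat >> h.py <<'E'
P=np.array([535.5,125.3]); YAW=-19.32125857+6*np.pi
def case(x,y,z,dz=None): 
    c,s=np.cos(YAW),np.sin(YAW); return np.array([P[0]+c*x-s*y,P[1]+s*x+c*y,z])
def Rdown(yaw,tilt=0):  # tool x at yaw(deg world), z down; tilt about tool x (deg)
    return (Rn.from_euler('z',yaw,degrees=True)*Rn.from_euler('x',180,degrees=True)*Rn.from_euler('x',tilt,degrees=True)).as_matrix()
def plan(pt,Rt,step=38,ang=7.5,nmin=1):
    s=bot.get_state(); p=np.array(s["eef_pos"]);R=Rn.from_matrix(Rq(s["orientation"])); rv=(Rn.from_matrix(Rt)*R.inv()).as_rotvec()
    n=max(nmin,int(np.ceil(max(np.linalg.norm(pt-p)/step,np.degrees(np.linalg.norm(rv))/ang)))); rows=[]
    for i in range(n):
        Ri=Rn.from_rotvec(rv*i/n)*R
        rows.append(list(np.r_[Ri.inv().apply((pt-p)/n)/40,np.degrees(Ri.inv().apply(rv/n))/8].round(2)))
    print("n",n); 
    for k in range(0,n,5): print("[[",",".join("["+",".join(f"{v:g}" for v in r)+"]" for r in rows[k:k+5]),"]]")
E
python3 - <<'E'
from h import *
print(np.array(bot.snapshot("wrist")["hand_eye"]).round(3), bot.snapshot("wrist")["fovy"],np.degrees(YAW))
plan(np.r_[case(25,0,0)[:2],440],Rdown(63))
E
```

```text
[[ 1.00000e+00  1.00000e-03 -0.00000e+00 -4.37000e-01]
 [-1.00000e-03  9.67000e-01  2.54000e-01 -6.89250e+01]
 [ 1.00000e-03 -2.54000e-01  9.67000e-01 -1.60909e+02]
 [ 0.00000e+00  0.00000e+00  0.00000e+00  1.00000e+00]] 58.56754277989879 -27.026570941972334
n 22
[[ [-0.6,-0.64,-0.25,-0,0,-0.75],[-0.53,-0.7,-0.25,-0,0,-0.75],[-0.46,-0.75,-0.25,-0,0,-0.75],[-0.38,-0.79,-0.25,-0,0,-0.75],[-0.29,-0.83,-0.25,-0,0,-0.75] ]]
[[ [-0.2,-0.85,-0.25,-0,0,-0.75],[-0.11,-0.87,-0.25,-0,0,-0.75],[-0.02,-0.88,-0.25,-0,0,-0.75],[0.07,-0.87,-0.25,-0,0,-0.75],[0.16,-0.86,-0.25,-0,0,-0.75] ]]
[[ [0.25,-0.84,-0.25,-0,0,-0.75],[0.34,-0.81,-0.25,-0,0,-0.75],[0.42,-0.77,-0.25,-0,0,-0.75],[0.5,-0.72,-0.25,-0,0,-0.75],[0.57,-0.67,-0.25,-0,0,-0.75] ]]
[[ [0.64,-0.6,-0.25,-0,0,-0.75],[0.7,-0.53,-0.25,-0,0,-0.75],[0.75,-0.46,-0.25,-0,0,-0.75],[0.79,-0.38,-0.25,-0,0,-0.75],[0.83,-0.29,-0.25,-0,0,-0.75] ]]
[[ [0.85,-0.21,-0.25,-0,0,-0.75],[0.87,-0.12,-0.25,-0,0,-0.75] ]]
```

jog_arm --steps '[[[-0.6,-0.64,-0.25,0,0,-0.75],[-0.53,-0.7,-0.25,0,0,-0.75],[-0.46,-0.75,-0.25,0,0,-0.75],[-0.38,-0.79,-0.25,0,0,-0.75],[-0.29,-0.83,-0.25,0,0,-0.75]]]'

```text
time: 0.85
eef_pos: [300.2, -420.6, 270.5]
orientation: [-0.002, 0.945, -0.326, -0.002]
wrist_force: [0.6, -1.0, -0.0]
grip_width: 87.1
```

jog_arm --steps '[[[-0.2,-0.85,-0.25,0,0,-0.75],[-0.11,-0.87,-0.25,0,0,-0.75],[-0.02,-0.88,-0.25,0,0,-0.75],[0.07,-0.87,-0.25,0,0,-0.75],[0.16,-0.86,-0.25,0,0,-0.75]]]'

```text
time: 1.35
eef_pos: [374.0, -254.2, 323.8]
orientation: [-0.001, 0.998, -0.06, -0.0]
wrist_force: [1.1, 0.6, -0.7]
grip_width: 87.1
```

jog_arm --steps '[[[0.25,-0.84,-0.25,0,0,-0.75],[0.34,-0.81,-0.25,0,0,-0.75],[0.42,-0.77,-0.25,0,0,-0.75],[0.5,-0.72,-0.25,0,0,-0.75],[0.57,-0.67,-0.25,0,0,-0.75]]]'

```text
time: 1.85
eef_pos: [444.0, -85.5, 377.6]
orientation: [-0.0, 0.977, 0.211, 0.002]
wrist_force: [0.5, -0.5, -0.1]
grip_width: 86.7
```

jog_arm --steps '[[[0.64,-0.6,-0.25,0,0,-0.75],[0.7,-0.53,-0.25,0,0,-0.75],[0.75,-0.46,-0.25,0,0,-0.75],[0.79,-0.38,-0.25,0,0,-0.75],[0.83,-0.29,-0.25,0,0,-0.75]]]'

```text
time: 2.35
eef_pos: [510.1, 85.4, 431.3]
orientation: [0.002, 0.884, 0.467, 0.003]
wrist_force: [-0.1, 0.4, 0.8]
grip_width: 87.1
```

```bash
python3 - <<'E'
from h import *
s=bot.get_state();print(s["eef_pos"],s["time"])
plan(np.r_[case(20,0,0)[:2],345],Rdown(63))
E
```

```text
[510.13665668  85.37564003 431.32648531] 2.35
n 3
[[ [0.41,0.15,0.72,0.01,-0.01,-0.3],[0.41,0.17,0.72,0.01,-0.01,-0.3],[0.4,0.19,0.72,0.01,-0.01,-0.3] ]]
```

jog_arm --steps '[[[0.41,0.15,0.72,0.01,-0.01,-0.3],[0.41,0.17,0.72,0.01,-0.01,-0.3],[0.4,0.19,0.72,0.01,-0.01,-0.3],[0,0,0,0,0,0]]]'

```text
time: 2.75
eef_pos: [557.0, 123.1, 346.6]
orientation: [0.002, 0.849, 0.528, 0.004]
wrist_force: [-0.1, 0.0, -1.4]
grip_width: 87.4
```

```bash
python3 - <<'E'
from h import *
s=bot.get_state();print(s["eef_pos"],s["orientation"])
c=cam("wrist");cv2.imwrite("pics/w1full.png",c["frame"])
import pickle;pickle.dump(c,open("w1.pkl","wb"))
p=proj(c,np.array([case(12,0,216),case(45,0,214),case(25,0,200)]));print(p)
u,v=p[2].astype(int);x0=max(0,u-130);y0=max(0,v-110)
im=c["frame"][y0:y0+200,x0:x0+266];print(x0,y0)
cv2.imwrite("pics/w1.png",cv2.resize(im,None,fx=3,fy=3,interpolation=2))
E
```

```text
[557.02785052 123.11907209 346.57613853] [0.00226685 0.84898785 0.52839362 0.0038313 ]
[[270.77020847 193.56772004]
 [270.52764991 232.36707259]
 [271.09652585 204.6537097 ]]
141 94
```

View pics/w1.png

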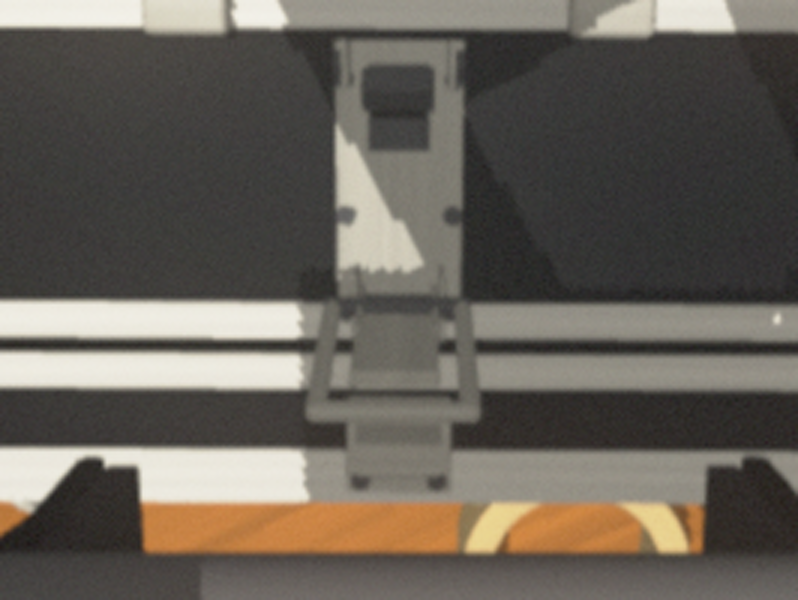

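The latch is centred at image column 399. The bar is at row 411 and spans columns 308–480. The lever's end is near row 388, and the keeper plate runs from row 420 to 490.

```bash
python3 - <<'E'
from h import *
import pickle;c=pickle.load(open("w1.pkl","rb"))
X=case(0,0,0);ct,st=np.cos(YAW),np.sin(YAW)
def tocase(W): d=W[:2]-P; return np.array([ct*d[0]+st*d[1],-st*d[0]+ct*d[1],W[2]])
px=lambda u,v:(u/3+141,v/3+94)
for n,u,v,z in(("base back",399.5,38,203),("seam body edge",399,340,200),("seam lid edge",399,352,200),("body al edge",399,302,200),("lid front",399,502,200),("back al edge",399,30,200),("keeper front",398,490,206),("headL",363,80,227),("headR",434,80,227),("head front bottom",399,110,227),("base back L",335,38,202),("base back R",464,38,202)):
    print(n,tocase(atz(c,*px(u,v),z)).round(1))
o,d=ray(c,*px(394,411));print("cam",tocase(o))
for z in (255,260,265,270,275,280,285): print("bar at",tocase(atz(c,*px(394,411),z)).round(1), "width",(tocase(atz(c,*px(480,411),z))-tocase(atz(c,*px(308,411),z)))[1].round(1))
for th in np.arange(1.3,2.5,.1):
    e=np.array([12-54*np.cos(th),216+54*np.sin(th)])
    q=proj(c,np.array([case(e[0],2.5,e[1])]))[0]; print(round(th,2),"lever end",e.round(1),(q[0]-141)*3,(q[1]-94)*3)
E
```

```text
base back [-54.5   1.9 203. ]
seam body edge [ 27.3   2.5 200. ]
seam lid edge [ 30.8   2.5 200. ]
body al edge [ 16.4   2.4 200. ]
lid front [ 76.3   2.9 200. ]
back al edge [-56.6   1.7 200. ]
keeper front [ 70.1   2.7 206. ]
headL [-44.3  -6.5 227. ]
headR [-44.6  10.6 227. ]
head front bottom [-37.4   2.2 227. ]
base back L [-54.3 -15.  202. ]
base back R [-54.8  18.7 202. ]
cam [-50.69547154   6.30015385 506.93348791]
bar at [ 30.6   2.1 255. ] width 40.5
bar at [ 29.    2.2 260. ] width 39.7
bar at [ 27.3   2.3 265. ] width 38.9
bar at [ 25.7   2.4 270. ] width 38.1
bar at [ 24.1   2.5 275. ] width 37.3
bar at [ 22.5   2.6 280. ] width 36.5
bar at [ 20.9   2.6 285. ] width 35.7
1.3 lever end [ -2.4 268. ] 395.7665335974747 284.1742498140406
1.4 lever end [  2.8 269.2] 395.4523534462093 309.13075491722566
1.5 lever end [  8.2 269.9] 395.1797148805247 333.85946576422145
1.6 lever end [ 13.6 270. ] 394.9527105712246 357.9559537798467
1.7 lever end [ 19.  269.5] 394.7743091052625 381.03890894526876
1.8 lever end [ 24.3 268.6] 394.64630052621715 402.76194838850137
1.9 lever end [ 29.5 267.1] 394.56930268951794 422.8230183558354
2.0 lever end [ 34.5 265.1] 394.54282323062785 440.97094178703173
2.1 lever end [ 39.3 262.6] 394.5653675431981 457.00896044724135
2.2 lever end [ 43.8 259.7] 394.63458036335334 470.79539772263803
2.3 lever end [ 48.  256.3] 394.74740749643234 482.2417914206909
2.4 lever end [ 51.8 252.5] 394.90026474268825 491.3089954147641
```

```bash
python3 - <<'E'
import re
s=open("h.py").read()
s=s.replace("P=np.array([535.5,125.3]); YAW=-19.32125857+6*np.pi","YAW=-19.32125857+6*np.pi; ct,st=np.cos(YAW),np.sin(YAW)\nP=np.array([535.5,125.3])+2.0*np.array([ct,st])+2.3*np.array([-st,ct])\ndef tocase(W): d=W[:2]-P; return np.array([ct*d[0]+st*d[1],-st*d[0]+ct*d[1],W[2]])")
open("h.py","w").write(s)
E
cat > t.py <<'E'
from h import *
import pickle;c=pickle.load(open("w1.pkl","rb"))
px=lambda u,v:(u/3+141,v/3+94)
for n,v,z in(("lip front",447,221.5),("lip front",440,221.5),("keeper plate front",490,204)): print(n,tocase(atz(c,*px(398,v),z)).round(1))
for th in np.arange(1.5,2.0,.05):
    d=np.array([-np.cos(th),np.sin(th)]);n=np.array([np.sin(th),np.cos(th)]);pv=np.array([12,216])
    o=pv+54*d+n;i=pv+54*d-3*n;h=pv+13.4*d-4.1*n
    r=[(proj(c,np.array([case(q[0],0,q[1])]))[0][1]-94)*3 for q in(o,i)]
    best=min(((abs((proj(c,np.array([case(h[0]+52.5*np.sin(a),0,h[1]+52.5*np.cos(a))]))[0][1]-94)*3-411),a) for a in np.arange(-.5,1,.01)))
    a=best[1];print(round(th,2),"outer/inner row",np.round(r),"hinge",h.round(1),"loop a",round(a,2),"bar",(h+52.5*np.array([np.sin(a),np.cos(a)])).round(1))
E
python3 t.py; python3 -c "
from h import *
plan(np.r_[case(20,0,0)[:2],300],Rdown(63))"
```

```text
lip front [ 49.5   0.5 221.5]
lip front [ 47.5   0.4 221.5]
keeper plate front [ 68.9   0.4 204. ]
1.5 outer/inner row [347. 329.] hinge [  7.  229.1] loop a 0.26 bar [ 20.5 279.8]
1.55 outer/inner row [359. 341.] hinge [  7.6 229.3] loop a 0.25 bar [ 20.6 280.2]
1.6 outer/inner row [371. 354.] hinge [  8.3 229.5] loop a 0.23 bar [ 20.3 280.6]
1.65 outer/inner row [383. 366.] hinge [  9.  229.7] loop a 0.22 bar [ 20.4 280.9]
1.7 outer/inner row [394. 377.] hinge [  9.7 229.8] loop a 0.2 bar [ 20.1 281.3]
1.75 outer/inner row [405. 389.] hinge [ 10.4 229.9] loop a 0.19 bar [ 20.3 281.5]
1.8 outer/inner row [415. 400.] hinge [ 11.1 230. ] loop a 0.17 bar [ 19.9 281.7]
1.85 outer/inner row [425. 410.] hinge [ 11.8 230. ] loop a 0.16 bar [ 20.1 281.8]
1.9 outer/inner row [435. 421.] hinge [ 12.5 230. ] loop a 0.14 bar [ 19.8 282. ]
1.95 outer/inner row [444. 430.] hinge [ 13.2 230. ] loop a 0.13 bar [ 20. 282.]
n 2
[[ [-0.07,0.01,0.62,0.04,-0.02,0.04],[-0.07,0.01,0.62,0.04,-0.02,0.04] ]]
```

jog_arm --steps '[[[-0.07,0.01,0.62,0.04,-0.02,0.04],[-0.07,0.01,0.62,0.04,-0.02,0.04],[0,0,0,0,0,0]]]' --claw 0.2

```text
time: 3.1
eef_pos: [557.0, 116.1, 305.1]
orientation: [0.002, 0.853, 0.522, 0.003]
wrist_force: [-0.2, 0.2, -1.3]
grip_width: 70.7
```

```bash
python3 - <<'E'
from h import *
s=bot.get_state();print(tocase(s["eef_pos"]).round(1),s["grip_width"])
plan(np.r_[case(20.2,0,0)[:2],274],Rdown(63))
import pickle
c=cam("wrist");pickle.dump(c,open("w2.pkl","wb"))
p=proj(c,np.array([case(25,0,210)]))[0].astype(int);print(p)
x0,y0=p[0]-100,p[1]-90;print(x0,y0)
cv2.imwrite("pics/w2.png",cv2.resize(c["frame"][y0:y0+150,x0:x0+200],None,fx=4,fy=4,interpolation=2))
E
```

```text
[ 21.3  -0.7 305.1] 70.67590148332589
n 1
[[ [0.02,-0.03,0.78,0.04,-0.02,-0.01] ]]
[281 220]
181 130
```

View pics/w2.png

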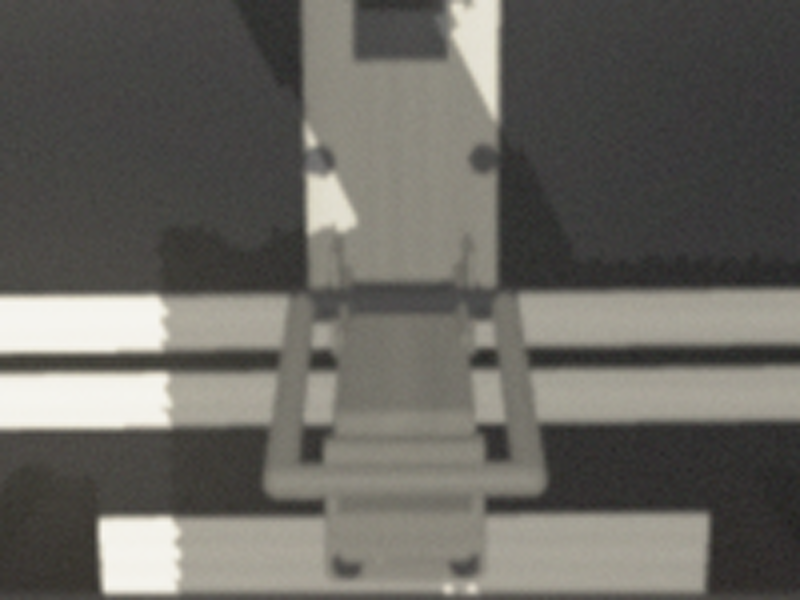

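Here the bar is at rows 465–498, columns 265–545. The lever's end is near rows 412–432, and the keeper spans roughly rows 435–575.

```bash
python3 - <<'E'
from h import *
import pickle;c=pickle.load(open("w2.pkl","rb"))
f=lambda x,y,z:((proj(c,np.array([case(x,y,z)]))[0]-[181,130])*4).round()
for n,X in (("bar",(20.2,0,281)),("barL",(20.2,-18.75,281)),("barR",(20.2,18.75,281)),("seat",(54,0,214)),("lipfrontL",(57.75,-12,221.5)),("lipfrontR",(57.75,12,221.5)),("lipback",(51.7,-12,221.5)),("toothfaceplate",(51.7,-15,206)),("seam",(25,0,200)),("plate R58",(58,15,206)),("plateR70",(69,15,206)),("base",(20,-17,202)),("base",(20,17,202))): print(n,f(*X))
for v in(435,465,500,508,575): print(v,[tocase(atz(c,181+405/4,130+v/4,z)).round(1)[0] for z in(206,218,221.5)])
E
```

```text
bar [405. 479.]
barL [262. 480.]
barR [548. 479.]
seat [403. 524.]
lipfrontL [335. 560.]
lipfrontR [472. 560.]
lipback [335. 528.]
toothfaceplate [322. 496.]
seam [403. 348.]
plate R58 [484. 527.]
plateR70 [483. 582.]
base [309. 325.]
base [496. 324.]
435 [np.float64(39.8), np.float64(35.7), np.float64(34.5)]
465 [np.float64(45.6), np.float64(41.3), np.float64(40.0)]
500 [np.float64(52.5), np.float64(47.8), np.float64(46.4)]
508 [np.float64(54.1), np.float64(49.3), np.float64(47.9)]
575 [np.float64(67.5), np.float64(62.1), np.float64(60.6)]
```

```bash
python3 - <<'E'
from h import *
import pickle;c=pickle.load(open("w2.pkl","rb"))
im=c["frame"][130+100:130+150,181+70:181+135].astype(float)
g=np.clip((im-60)*2.0,0,255).astype(np.uint8)
A=cv2.resize(g,None,fx=8,fy=8,interpolation=2)
s=cam("side");im=cv2.imread("pics/side0.png")[218:243,272:312];B=cv2.resize(im,None,fx=8,fy=8,interpolation=2)
o=np.zeros((600,530,3),np.uint8);o[:A.shape[0],:A.shape[1]]=A;o[400:600,:320]=B
cv2.imwrite("pics/e.png",o)
for x in(48,54):
  for n,X in(("lipF-",(x+3.75,-12,221.5)),("lipF+",(x+3.75,12,221.5)),("toothbase",(x-2.25,12,206))):
    print(x,n,((proj(s,np.array([case(*X)]))[0]-[272,218])*8+[0,400]).round(),((proj(c,np.array([case(*X)]))[0]-[251,230])*8).round())
print(((proj(s,np.array([case(67.5,15,206),case(67.5,-15,206)]))-[272,218])*8+[0,400]).round())
E
```

```text
48 lipF- [114. 435.] [110. 257.]
48 lipF+ [119. 499.] [384. 257.]
48 toothbase [138. 533.] [377. 131.]
54 lipF- [ 94. 436.] [111. 321.]
54 lipF+ [ 98. 500.] [383. 320.]
54 toothbase [117. 533.] [376. 192.]
[[ 63. 543.]
 [ 59. 463.]]
```

View pics/e.png

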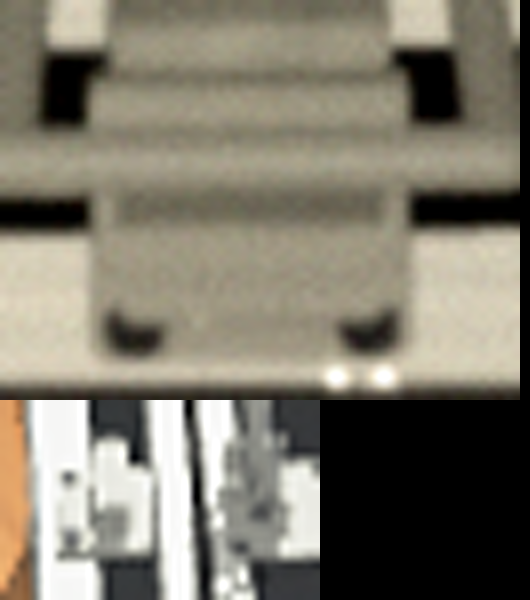

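The keeper's tooth (24 mm wide, rows 190–225) and the lip edge in the side view both put the seat at case x ≈ 54. Next I'll descend and pinch.

jog_arm --steps '[[[0.02,-0.03,0.78,0.04,-0.02,-0.01],[0,0,0,0,0,0]]]'

```text
time: 3.4
eef_pos: [560.3, 117.5, 283.2]
orientation: [0.003, 0.853, 0.522, 0.007]
wrist_force: [-0.3, -0.3, -0.8]
grip_width: 53.6
```

```bash
python3 - <<'E'
from h import *
s=bot.get_state();print(tocase(s["eef_pos"]).round(1),s["grip_width"],s["time"])
plan(np.r_[case(20.2,0,0)[:2],274],Rdown(63))
E
```

```text
[ 23.6   2.  283.2] 53.56346529762202 3.4
n 1
[[ [-0.05,-0.09,0.23,0.09,-0.06,-0.01] ]]
```

jog_arm --steps '[[[-0.05,-0.09,0.23,0.09,-0.06,0],[0,0,0,0,0,0]]]'

```text
time: 3.6
eef_pos: [557.7, 117.3, 278.7]
orientation: [0.001, 0.853, 0.522, 0.002]
wrist_force: [0.6, -0.2, -1.0]
grip_width: 52.2
```

```bash
python3 - <<'E'
from h import *
s=bot.get_state();print(tocase(s["eef_pos"]).round(1),s["grip_width"],s["time"])
plan(np.r_[case(20.2,0,0)[:2],274],Rdown(63))
E
```

```text
[ 21.4   0.7 278.7] 52.22382622165923 3.6
n 1
[[ [-0.02,-0.03,0.12,0.03,-0.01,-0.01] ]]
```

jog_arm --steps '[[[-0.03,-0.05,0.17,0.04,-0.02,-0.01],[0,0,0,0,0,0]]]'

```text
time: 3.8
eef_pos: [556.4, 117.2, 274.2]
orientation: [0.001, 0.853, 0.522, 0.001]
wrist_force: [-0.7, -0.9, -0.2]
grip_width: 52.4
```

jog_arm --steps '[[[0,0,0,0,0,0],[0,0,0,0,0,0],[0,0,0,0,0,0],[0,0,0,0,0,0]]]' --claw -1 --force 12

```text
time: 4.2
eef_pos: [556.6, 116.8, 275.4]
orientation: [0.001, 0.853, 0.522, 0.001]
wrist_force: [-1.1, -0.1, -0.9]
grip_width: 36.2
```

```bash
python3 - <<'E'
from h import *
s=bot.get_state();print(tocase(s["eef_pos"]).round(1),s["grip_width"],s["time"],s["wrist_force"])
plan(np.r_[case(20.2,0,0)[:2],274],Rdown(63))
c=cam("wrist");p=proj(c,np.array([case(25,0,240)]))[0].astype(int);print(p)
x0,y0=p[0]-100,p[1]-80
cv2.imwrite("pics/w3.png",cv2.resize(c["frame"][y0:y0+160,x0:x0+200],None,fx=3.5,fy=3.5,interpolation=2))
for X in((20.2,0,281),): print(((proj(c,np.array([case(*X)]))[0]-[x0,y0])*3.5))
E
```

```text
[ 20.7  -0.3 275.4] 36.1653194530387 4.2 [-1.11104303 -0.12722541 -0.86332471]
n 1
[[ [0.01,-0.01,0.04,0.02,-0,-0] ]]
[281 251]
[352.53412871 362.3460472 ]
```

View pics/w3.png

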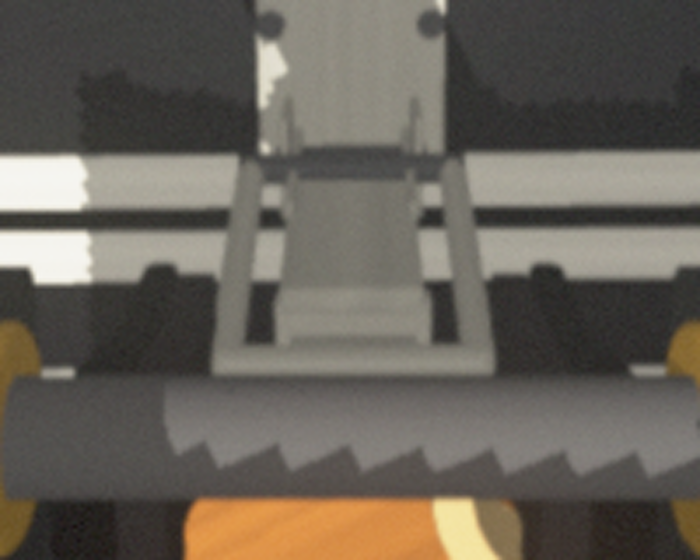

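The pinch holds, with the finger opening at about 36 mm and the bar where predicted (row 360). Next I'll carry the bar forward and down.

jog_arm --steps '[[[0,0.3,0.12,0,0,0],[0,0.3,0.14,0,0,0],[0,0.25,0.25,0,0,0],[0,0,0,0,0,0]]]'

```text
time: 4.65
eef_pos: [588.8, 100.3, 252.0]
orientation: [0.0, 0.853, 0.522, 0.0]
wrist_force: [-0.3, 0.7, 0.3]
grip_width: 36.7
```

```bash
cat > st.py <<'E'
from h import *
import sys
s=bot.get_state();a=[float(v) for v in sys.argv[1:]]
f=s["wrist_force"];print(tocase(s["eef_pos"]).round(1),round(s["grip_width"],1),round(s["time"],2),"F case",np.round([ct*f[0]+st*f[1],-st*f[0]+ct*f[1],f[2]],1))
if a: plan(np.r_[case(a[0],a[1],0)[:2],a[2]],Rdown(63,a[3] if len(a)>3 else 0),step=15)
E
python3 st.py 60 0 244
```

```text
[ 56.9  -0.4 252. ] 36.7 4.65 F case [-0.6  0.5  0.3]
n 1
[[ [0.01,0.08,0.2,0.01,-0,-0] ]]
```

jog_arm --steps '[[[0.01,0.12,0.25,0,0,0],[0,0.1,0.25,0,0,0],[0,0,0,0,0,0]]]'

```text
time: 4.95
eef_pos: [597.6, 95.9, 229.4]
orientation: [-0.0, 0.853, 0.522, -0.0]
wrist_force: [0.1, 0.4, 0.3]
grip_width: 36.4
```

```bash
python3 st.py 65.5 0 206.5
```

```text
[ 66.7  -0.3 229.4] 36.4 4.95 F case [-0.1  0.4  0.3]
n 2
[[ [0,-0.01,0.29,-0,0,-0],[0,-0.02,0.29,-0,0,-0] ]]
```

jog_arm --steps '[[[0,-0.01,0.25,0,0,0],[0,-0.01,0.25,0,0,0],[0,0,0,0,0,0]]]'

```text
time: 5.25
eef_pos: [596.9, 96.3, 208.0]
orientation: [0.0, 0.853, 0.522, -0.0]
wrist_force: [1.5, -0.6, 0.0]
grip_width: 36.3
```

```bash
python3 st.py 65.5 0 206.5; python3 - <<'E'
from h import *
c=cam("side");p=proj(c,np.array([case(50,0,220)]))[0].astype(int)
w=cam("wrist");q=proj(w,np.array([case(45,0,214)]))[0].astype(int);print(p,q)
A=cv2.resize(c["frame"][p[1]-30:p[1]+30,p[0]-35:p[0]+35],None,fx=5.5,fy=5.5,interpolation=2)
B=cv2.resize(w["frame"][q[1]-60:q[1]+60,q[0]-60:q[0]+60],None,fx=3.4,fy=3.4,interpolation=2)
o=np.zeros((410,800,3),np.uint8);o[:A.shape[0],:A.shape[1]]=A;o[:B.shape[0],390:390+B.shape[1]]=B
cv2.imwrite("pics/v4.png",o)
E
```

```text
[ 6.59e+01 -2.00e-01  2.08e+02] 36.3 5.25 F case [1.6 0.2 0. ]
n 1
[[ [0,-0.01,0.04,0,0,-0] ]]
[287 226] [281 230]
```

View pics/v4.png

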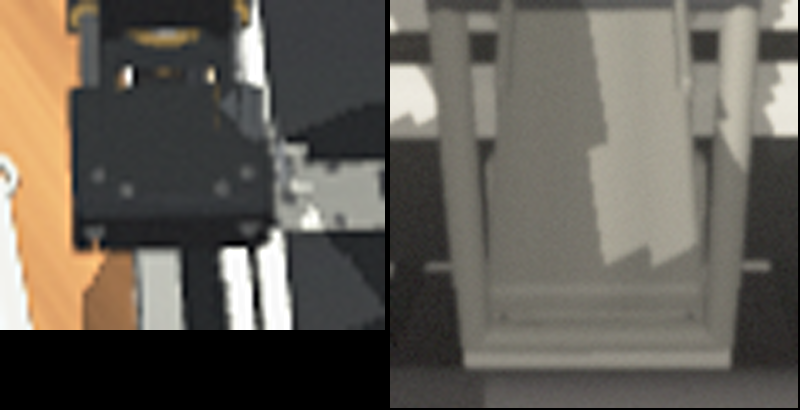

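The wrist view shows the loop lying forward, with the bar beyond the keeper (row 355). I'll drop about 2 mm, then draw it back.

jog_arm --steps '[[[0,0,0.05,0,0,0],[0,-0.08,0,0,0,0],[0,-0.08,0,0,0,0],[0,0,0,0,0,0]]]'

```text
time: 5.75
eef_pos: [594.8, 97.4, 209.8]
orientation: [0.004, 0.853, 0.522, 0.003]
wrist_force: [-2.0, -0.1, 1.6]
grip_width: 36.9
```

```bash
python3 st.py 54 0 206.5
```

```text
[ 6.350e+01 -2.000e-01  2.098e+02] 36.9 5.75 F case [-1.7 -1.   1.6]
n 1
[[ [0,-0.24,0.08,0.08,-0.01,-0.01] ]]
```

jog_arm --steps '[[[0,0,0.1,0.08,0,0],[0,-0.1,0.04,0,0,0],[0,0,0,0,0,0]]]'

```text
time: 6.05
eef_pos: [592.2, 98.8, 205.1]
orientation: [0.0, 0.853, 0.522, 0.002]
wrist_force: [-3.1, 0.1, 1.6]
grip_width: 36.4
```

```bash
python3 st.py 54 0 206.5
```

```text
[ 6.060e+01 -1.000e-01  2.051e+02] 36.4 6.05 F case [-2.8 -1.3  1.6]
n 1
[[ [0,-0.16,-0.04,0.02,-0.02,-0.01] ]]
```

jog_arm --steps '[[[0,-0.1,0,0,0,0],[0,-0.1,0,0,0,0],[0,0,0,0,0,0]]]'

```text
time: 6.35
eef_pos: [588.3, 100.7, 205.3]
orientation: [0.004, 0.853, 0.521, 0.004]
wrist_force: [-1.6, 0.1, 1.3]
grip_width: 36.5
```

```bash
python3 st.py 54 0 206.5
```

```text
[ 5.620e+01 -2.000e-01  2.053e+02] 36.5 6.35 F case [-1.5 -0.7  1.3]
n 1
[[ [0.01,-0.05,-0.03,0.08,-0.03,-0.02] ]]
```

jog_arm --steps '[[[0,-0.1,0,0.05,0,0],[0,-0.1,-0.02,0,0,0]]]'

```text
time: 6.55
eef_pos: [586.3, 101.7, 206.3]
orientation: [0.006, 0.854, 0.521, 0.007]
wrist_force: [14.2, -5.6, -7.8]
grip_width: 36.5
```

```bash
python3 st.py 52 0 207
```

```text
[ 5.400e+01 -2.000e-01  2.063e+02] 36.5 6.55 F case [15.2  1.5 -7.8]
n 1
[[ [0.01,-0.05,-0.02,0.12,-0.04,-0.03] ]]
```

The loop bites: 15 N at x = 54, with the lip pushing down. Next I'll release and rise.

jog_arm --steps '[[[0,0,0,0,0,0],[0,0,0,0,0,0],[0,0,0,0,0,0]]]' --claw 0.3

```text
time: 6.85
eef_pos: [585.5, 102.6, 205.6]
orientation: [0.004, 0.854, 0.521, 0.006]
wrist_force: [0.1, 0.2, 0.3]
grip_width: 52.1
```

jog_arm --steps '[[[0,0.05,-0.8,0.1,0,0],[0,0.1,-0.8,0,0,0],[0,0.1,-0.6,0,0,0],[0,0,0,0,0,0]]]'

```text
time: 7.25
eef_pos: [590.9, 99.6, 293.7]
orientation: [-0.005, 0.853, 0.522, -0.001]
wrist_force: [0.2, -0.1, 0.7]
grip_width: 56.2
```

```bash
python3 st.py 22 0 290; python3 - <<'E'
from h import *
w=cam("wrist");q=proj(w,np.array([case(25,0,220)]))[0].astype(int);x0,y0=q[0]-100,max(0,q[1]-90)
cv2.imwrite("pics/v5.png",cv2.resize(w["frame"][y0:y0+160,x0:x0+200],None,fx=3.5,fy=3.5,interpolation=2))
f=lambda X:((proj(w,np.array([case(*X)]))[0]-[x0,y0])*3.5).round()
print("bar hooked",f((54,0,214)),"lip top",f((48.7,12,221.5)),f((57.7,12,221.5)))
for th in(1.0,1.2,1.3,1.4): print(th,f((12-54*np.cos(th)-3*np.sin(th),0,216+54*np.sin(th)-3*np.cos(th))))
E
```

```text
[ 59.1   0.  293.7] 56.2 7.25 F case [0.2 0.  0.7]
n 3
[[ [-0,-0.31,0.03,-0.02,-0.01,-0],[-0,-0.31,0.03,-0.02,-0.01,-0],[-0,-0.31,0.03,-0.02,-0.01,-0] ]]
bar hooked [352. 463.] lip top [417. 446.] [417. 493.]
1.0 [352.  45.]
1.2 [352. 112.]
1.3 [352. 149.]
1.4 [352. 187.]
```

View pics/v5.png

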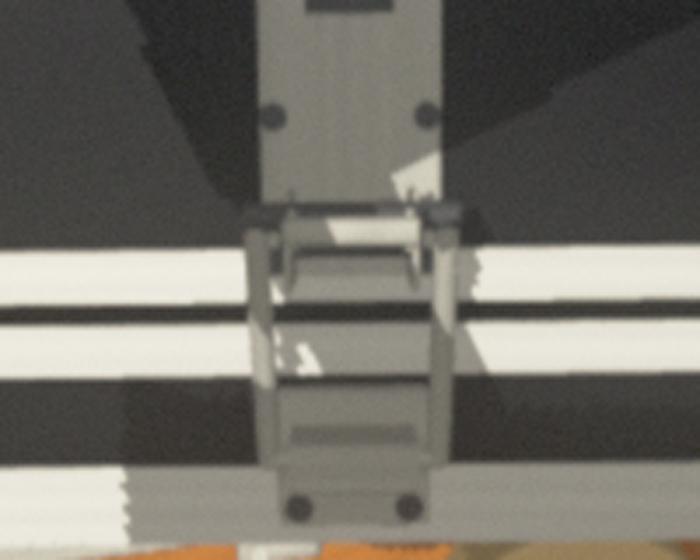

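The loop legs run to row 465 and the bar is hidden under the lip, so it is hooked. The lever stands at about 1.45 rad. Next I'll close the fingers and approach the lever from the lid side.

jog_arm --steps '[[[0,-0.28,0.03,0,0,0],[0,-0.28,0.1,0,0,0],[0,0,0.5,0,0,0],[0,0,0.3,0,0,0],[0,0,0,0,0,0]]]' --claw -1

```text
time: 7.8
eef_pos: [562.1, 113.0, 246.0]
orientation: [-0.01, 0.853, 0.522, -0.007]
wrist_force: [-0.5, 0.6, -0.0]
grip_width: 24.4
```

```bash
python3 st.py 30 0 255
```

```text
[ 27.3  -1.1 246. ] 24.4 7.8 F case [-0.7  0.3 -0. ]
n 1
[[ [0.03,0.06,-0.23,-0.17,0.01,-0] ]]
```

jog_arm --steps '[[[0.03,0.05,-0.2,-0.17,0,0],[0,0,0,0,0,0],[0,0,0,0,0,0],[0,0,0,0,0,0]]]'

```text
time: 8.2
eef_pos: [564.6, 113.5, 255.2]
orientation: [0.001, 0.853, 0.522, -0.0]
wrist_force: [-0.3, -0.6, 0.2]
grip_width: 1.3
```

```bash
python3 st.py 16 0 255
```

```text
[ 29.3   0.4 255.2] 1.3 8.2 F case [ 0.  -0.6  0.2]
n 1
[[ [-0.01,-0.33,0,0.01,0.01,-0] ]]
```

Now I push the lever back along its arc.

jog_arm --steps '[[[-0.01,-0.3,0,0,0,0],[0,-0.25,0.05,0,0,0],[0,0,0,0,0,0]]]'

```text
time: 8.5
eef_pos: [546.1, 122.3, 254.3]
orientation: [0.004, 0.853, 0.522, 0.002]
wrist_force: [3.1, -1.5, -0.9]
grip_width: 0.6
```

```bash
python3 st.py 4.3 0 252
```

```text
[ 8.900e+00 -2.000e-01  2.543e+02] 0.6 8.5 F case [ 3.4  0.  -0.9]
n 1
[[ [0,-0.11,0.06,0.07,0,-0.01] ]]
```

jog_arm --steps '[[[0,-0.15,0.06,0.05,0,0],[0,-0.18,0.1,0,0,0],[0,-0.18,0.12,0,0,0],[0,0,0,0,0,0]]]'

```text
time: 8.9
eef_pos: [531.8, 129.5, 245.9]
orientation: [0.006, 0.853, 0.521, 0.005]
wrist_force: [1.2, -0.3, -0.5]
grip_width: 0.6
```

```bash
python3 st.py -13 0 236
```

```text
[-7.200e+00 -2.000e-01  2.459e+02] 0.6 8.9 F case [ 1.2  0.3 -0.5]
n 1
[[ [0,-0.15,0.24,0.12,-0.02,-0.02] ]]
```

jog_arm --steps '[[[0,-0.13,0.15,0.1,0,0],[0,-0.1,0.18,0,0,0],[0,-0.06,0.12,0,0,0],[0,0,0,0,0,0]]]'

```text
time: 9.3
eef_pos: [520.0, 135.5, 226.8]
orientation: [-0.001, 0.853, 0.521, 0.001]
wrist_force: [0.8, 0.6, -0.0]
grip_width: 0.4
```

```bash
python3 st.py -17 0 227
```

```text
[-20.5  -0.3 226.8] 0.4 9.3 F case [ 0.4  0.9 -0. ]
n 1
[[ [0.01,0.09,-0.01,-0.01,-0.02,-0.02] ]]
```

jog_arm --steps '[[[0.01,-0.08,-0.08,0,0,0],[0,0,0,0,0,0]]]'

```text
time: 9.5
eef_pos: [516.0, 138.0, 229.1]
orientation: [-0.002, 0.853, 0.521, -0.0]
wrist_force: [-0.6, -0.3, 0.3]
grip_width: 0.4
```

```bash
python3 st.py -24 0 226; python3 - <<'E'
from h import *
w=cam("wrist");q=proj(w,np.array([case(0,0,216)]))[0].astype(int);x0,y0=q[0]-100,max(0,q[1]-100)
cv2.imwrite("pics/v6.png",cv2.resize(w["frame"][y0:y0+170,x0:x0+200],None,fx=3.5,fy=3.5,interpolation=2))
E
```

```text
[-2.510e+01  1.000e-01  2.291e+02] 0.4 9.5 F case [-0.4 -0.5  0.3]
n 1
[[ [-0,0.03,0.08,-0.03,-0.01,-0.02] ]]
```

View pics/v6.png

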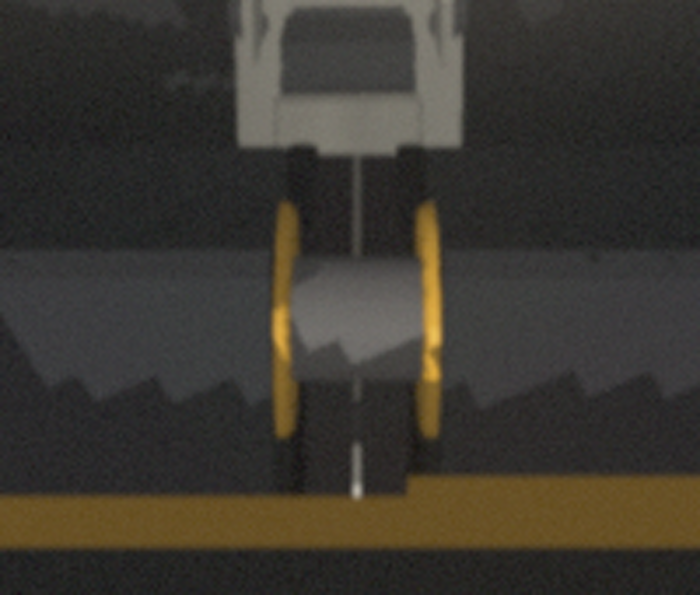

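The lever lies flat with its end (row 95) at the catch head, and the fingertips are over its middle. Next I'll press in small steps.

jog_arm --steps '[[[0,0.02,0.05,0,0,0],[0,0,0.05,0,0,0]]]'

```text
time: 9.75
eef_pos: [517.1, 137.7, 225.3]
orientation: [-0.002, 0.853, 0.521, 0.0]
wrist_force: [0.2, 0.3, -0.1]
grip_width: 0.0
```

jog_arm --steps '[[[0,0,0.04,0,0,0],[0,0,0.03,0,0,0]]]'

```text
time: 9.95
eef_pos: [517.0, 137.8, 223.1]
orientation: [-0.002, 0.853, 0.521, -0.0]
wrist_force: [-2.4, -0.1, 4.9]
grip_width: 0.5
```

jog_arm --steps '[[[0,0,0.03,0,0,0]]]'

```text
time: 10.05
eef_pos: [516.9, 137.9, 222.5]
orientation: [-0.002, 0.853, 0.521, -0.0]
wrist_force: [-3.9, 0.0, 5.4]
grip_width: 0.5
```

jog_arm --steps '[[[0,0,0.03,0,0,0]]]'

```text
time: 10.15
eef_pos: [516.8, 137.9, 221.9]
orientation: [-0.002, 0.853, 0.521, 0.0]
wrist_force: [-2.8, 0.8, 6.1]
grip_width: 0.7
```

jog_arm --steps '[[[0,0,0.03,0,0,0]]]'

```text
time: 10.25
eef_pos: [516.8, 138.0, 221.5]
orientation: [-0.002, 0.853, 0.521, 0.0]
wrist_force: [-3.5, -0.1, 6.3]
grip_width: 0.7
```

jog_arm --steps '[[[0,0,0.04,0,0,0],[0,0,0.04,0,0,0]]]'

```text
time: 10.45
eef_pos: [517.1, 137.9, 218.4]
orientation: [-0.002, 0.853, 0.521, 0.001]
wrist_force: [0.1, -0.3, -0.5]
grip_width: 0.9
```

jog_arm --steps '[[[0,0,0.05,0,0,0]]]'

```text
time: 10.55
eef_pos: [517.2, 137.9, 217.0]
orientation: [-0.002, 0.853, 0.521, 0.001]
wrist_force: [-6.9, 0.1, 15.2]
grip_width: 0.2
```

jog_arm --steps '[[[0,0,0.05,0,0,0]]]'

```text
time: 10.65
eef_pos: [517.2, 138.0, 216.6]
orientation: [-0.002, 0.853, 0.521, 0.001]
wrist_force: [-7.2, -1.2, 16.8]
grip_width: 0.7
```

jog_arm --steps '[[[0,0.01,0.055,0,0,0]]]'

```text
time: 10.75
eef_pos: [517.2, 138.0, 216.6]
orientation: [-0.002, 0.853, 0.522, 0.001]
wrist_force: [-10.5, -0.8, 18.0]
grip_width: 0.6
```

```bash
python3 st.py -24 0 216
```

```text
[-24.    0.7 216.6] 0.6 10.75 F case [-9.  -5.5 18. ]
n 1
[[ [-0.02,0,0.02,-0.02,-0.02,-0.02] ]]
```

jog_arm --steps '[[[0,0.1,-0.4,0,0,0],[0,0.5,-0.8,0,0,0],[0,0.5,-0.8,0,0,0],[0,0.3,-0.4,0,0,0],[0,0,0,0,0,0]]]'

```text
time: 11.25
eef_pos: [567.7, 111.2, 313.0]
orientation: [-0.003, 0.853, 0.522, -0.001]
wrist_force: [0.4, 0.1, -0.2]
grip_width: 0.4
```

```bash
python3 st.py; python3 - <<'E'
from h import *
w=cam("wrist");q=proj(w,np.array([case(-20,0,216)]))[0].astype(int);x0,y0=q[0]-70,max(0,q[1]-60)
cv2.imwrite("pics/v7.png",cv2.resize(w["frame"][y0:y0+120,x0:x0+140],None,fx=5,fy=5,interpolation=2))
f=lambda X:((proj(w,np.array([case(*X)]))[0]-[x0,y0])*5).round()
for dz in(-6,0,6): print(dz,"head front fwd",f((-39,8,227+dz)),"back3mm",f((-42,8,227+dz)),"head rear fwd",f((-49,8,227+dz)))
for th in(-.15,-.05,0,.1,.2): print("lever end top",th,f((12-54*np.cos(th)+np.sin(th),0,216+54*np.sin(th)+np.cos(th))))
print("base back",f((-56,0,203)))
E
```

```text
[ 3.30e+01 -2.00e-01  3.13e+02] 0.4 11.25 F case [ 0.3  0.3 -0.2]
-6 head front fwd [412. 155.] back3mm [412. 131.] head rear fwd [413.  74.]
0 head front fwd [414. 154.] back3mm [414. 129.] head rear fwd [414.  72.]
6 head front fwd [415. 153.] back3mm [416. 128.] head rear fwd [416.  69.]
lever end top -0.15 [351. 136.]
lever end top -0.05 [351. 132.]
lever end top 0 [351. 131.]
lever end top 0.1 [351. 133.]
lever end top 0.2 [351. 140.]
base back [351.  28.]
```

View pics/v7.png

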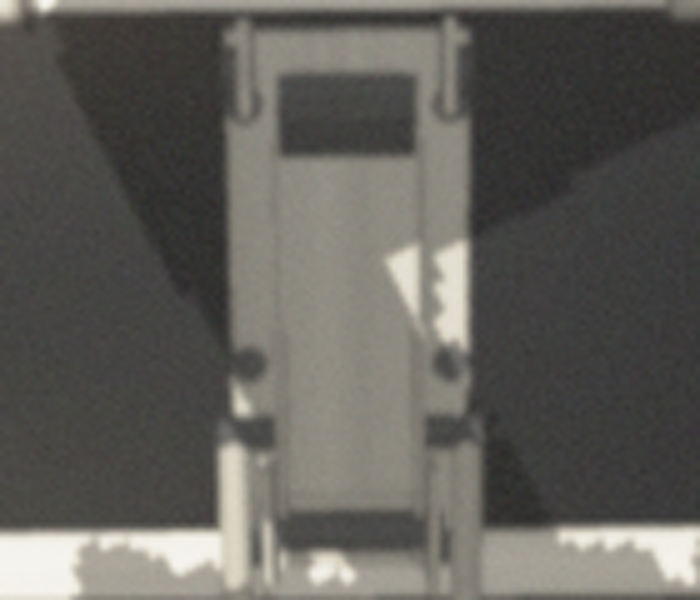

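The catch head spans rows 72–155, exactly where its forward position should show. The lever's end (row ~131) is hidden under it, so it is caught. I'll take one last look at the keeper and seam.

```bash
python3 - <<'E'
from h import *
w=cam("wrist");q=proj(w,np.array([case(45,0,214)]))[0].astype(int);x0,y0=q[0]-70,q[1]-60
cv2.imwrite("pics/v8.png",cv2.resize(w["frame"][y0:y0+110,x0:x0+140],None,fx=5,fy=5,interpolation=2))
f=lambda X:((proj(w,np.array([case(*X)]))[0]-[x0,y0])*5).round()
print(x0,y0,[f((x,0,200)) for x in(25,27,30)],"bar",f((51,0,214)),f((57,12,221.5)))
E
```

```text
211 173 [array([353., 149.]), array([353., 162.]), array([353., 181.])] bar [353. 344.] [437. 401.]
```

View pics/v8.png

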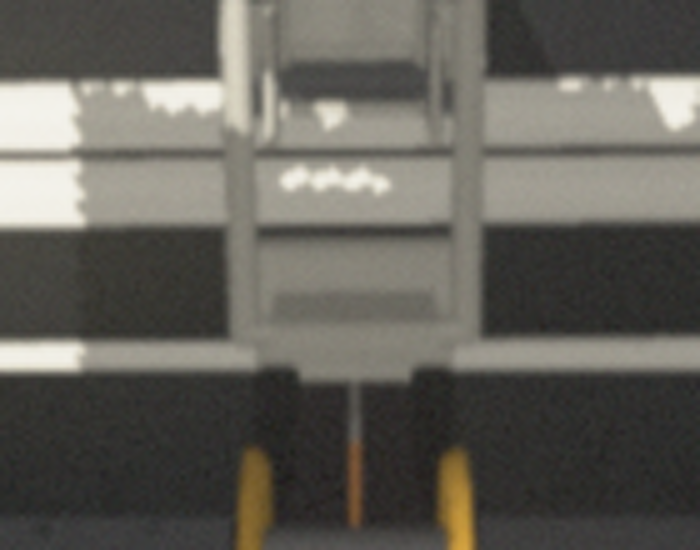

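The seam at row 151 has narrowed to a thin line of about 1.5 mm, and the loop legs still run under the keeper's lip.

```bash
python3 -c "
from plant import bot
print(bot.sign_off())"
```

```text
the job is handed in; nothing more can be done
None
```

The latch is closed and caught, and I handed the job in at about 11.5 s of the 51 s allowed. The sign-off itself gives no verdict.

- **Hooking:** I pinched the loop at its bar, brought it down beyond the keeper's lip and drew it back until it bit. Resistance rose to about 15 N at the seat.
- **Lever:** I swung it over centre with closed fingertips, feeling about 3 N, then pressed its middle past the catch's nose at about 6 N and onto the buffer. The pressing force reached 18 N downwards, with about 10 N sideways at the same time.
- **Catch:** in the last pictures the catch head sits in its forward position, and the lever's end is hidden under it.
- **Lid and loop:** the loop's legs still run under the keeper's lip. The seam is down to a thin line of about 1.5 mm, an estimate from the picture; I didn't work out the lid angle itself.
- **Robot and bench:** the gripper ended clear at z = 313 mm, touching nothing. It made no contact with the other things on the bench, though I took no final picture of them.

No check failed or disagreed. Small moves often ran over or short, so I corrected them along the way; drawing the bar back, the tool rose 2 to 3 mm and I lowered it again.

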